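# Close the glue press

## Robot

A 6-joint arm with a two-finger parallel gripper is mounted at the origin on a cart in front of the work surface, level with it; the furniture and walls round the work are solid. World frame = base frame: x ahead of the robot, y to its left, z up, the work surface at z = 0. Lengths are in m, angles in degrees, forces in N, time in s.
With the tool pointing down it reaches from about 0.3 to 0.75 m from the base axis. Payload 8.5 kg.
Tool frame: the origin (TCP) lies on the centre line of the jaws, within the pads' length; the fingertips stand 11 mm ahead of it and the grasp point (between the pads) lies 8 mm behind it; z points along the fingers, y is the line along which they close (so a half turn about z gives the same grasp; the last joint's range is limited). The gripper opens to 85 mm and grips with 20 to 120 N. Pads are 22 mm wide; open, the fingers measure 114 mm over their backs; the gripper's body (76 mm by 85 mm) begins 54 mm behind the grasp point. The pads swing forward as they close: fully open they stand 13 mm farther back than shut.
Start: joints at [-77.939, 21.807, 74.336, -0, 83.858, -12.336], TCP at [0.227, -0.501, 0.242] pointing down, gripper open.
Joint ranges: [-178.18, 178.18], [-50.72, 133.34], [12.68, 142.11], [-81.47, 261.47], [9.98, 163.14], [-165.26, 165.26]. Speed limits (degrees/s): [136.94, 136.94, 180, 180, 180, 180].

## Interface

Orientations are given as a 3x3 rotation matrix whose columns are the frame's x, y, z axes.
In Python, from rig import env, status, get_image, close_job gives the robot as it stands (env), with the cameras as plain functions, the job as plain functions and the readings (status).
- The arm moves only by the tool run_rows, called after "Request:" as name(argument=value, ...), one argument or row to a line, values as JSON. Schema: {"type":"object","properties":{"ticks":{"type":"array","items":{"type":"array","items":{"type":"array","items":{"type":"number"},"minItems":5,"maxItems":5},"minItems":1,"maxItems":10},"minItems":1,"maxItems":1},"squeeze":{"type":"number"},"only":{"type":"string"},"quiet":{"type":"boolean"},"lines":{"type":"string"}},"required":["ticks"],"additionalProperties":false}. ticks is a list that holds a single list of rows (three levels of brackets), with 1 to 10 rows, each of 5 numbers: dx, dy, dz in normalised numbers (1 is 60 cm), then a turn about the tool's z in fractions of the full range, 1 being 4 rad, then the finger opening in m; each row shifts and turns the commanded pose from where the row before left it, along the tool's axes as they then stand; what a row does not reach is not made up. A row lasts 1/10 s, in which the tool goes at most 0.05 m and 8.59 degrees, less where a joint would pass 70% of its speed; a pose out of reach is approached as far as the arm can. The fingers move at their own pace and stop on an object; squeeze is the grip in N (left out, the last holds). Time passes only in rows, so rows that do not move let the fingers close. The tool returns the time, the measured TCP pose, the force, the opening and the grip force at its end. only (a regular expression) keeps the lines of the reply that match it, lines (a string "A,B") keeps lines A to B, and quiet returns only ok. A shift or turn number past 1, either way, is cut back to 1. Input that does not fit is refused with a message, and nothing moves.
- status.observe(): the state, without advancing time (a new reading comes with each control period).
- get_image(name): name is "scene" or "top" or "wrist"; returns a dict with "pixels" (400x640x3 uint8, red, green, blue), "K" (3x3 intrinsics, pixels), "extrinsics" (4x4, takes a point from world to camera coordinates). Camera axes: x right, y down, z forward; pixel columns grow to the right and rows downward; lengths in m; the calibration is good to about 2 mm. The wrist camera is an equidistant fisheye: a pixel r from the principal point sees the ray r / f radians off the axis. A picture is of the moment at which its call begins. There is no depth.
- close_job(): hands the job in; it is judged then, once.
The state is a dict: "time_s": time; "q": joint angles; "qvel": joint speeds; "joint_efforts": joint torques, N m; "position": TCP position; "tool_rot": TCP orientation; "ft_force": force on the tool from outside, world axes, zero at the start; "wrist_torque": the same for the moment, N m; "grip_width": finger opening in m; "gripper_force": force on a finger pad.
Only numpy, scipy, OpenCV 4.12 (cv2) and the standard library are available. Lean on these libraries where they do the work, as an engineer would, in place of code of your own. Each camera call takes 0.05 s, during which the arm holds its last target. There are 200 camera calls.

## Task

Two plywood squares have just been glued together in the small press with the two upright posts. Of the two holed aluminium plates on the desk, take the one whose holes fit the posts, lower it over both posts until it lies flat on the plywood, and let go of it; do not drop it from above the posts. Leave the other plate where it is.

Things in the scene. Friction and masses are not known exactly. Their poses are not given: they have to be found in the camera images.
- press: glue press, fixed: grey base 190 x 90 mm, top 16 mm above the desk; two steel posts on its long centre line, 65 mm either side of the middle, 14 mm thick, tapering over the upper 18 mm to a 6 mm tip 60 mm above the desk (26 mm collar at the foot, 5 mm high). Origin: its middle at desk height; x along its length, within 20 degrees of straight ahead, z up; half a turn makes no difference.
- press_seat (a point): middle of the top of the two glued plywood squares (76 x 76 mm) between the posts, 26 mm above the desk, same axes as the press; the middle of the fitting plate's underside comes to rest here, with 6 mm of play all round the posts
- long_plate: longer plate, fits the posts: flat aluminium plate 170 x 70 x 10 mm, two 26 mm through holes on its long centre line 130 mm apart. Black bar handle on top in the middle, 60 mm along the length, 18 mm wide, 24 to 46 mm above the plate's underside; pinch it across its width. 0.4 kg. Origin: middle of underside; x along the length, z up; half a turn makes no difference.
- short_plate: shorter plate, does not fit, stays: flat aluminium plate 130 x 70 x 10 mm, two 26 mm through holes on its long centre line 90 mm apart. Black bar handle on top in the middle, 60 mm along the length, 18 mm wide, 24 to 46 mm above the plate's underside; pinch it across its width. 0.3 kg. Origin: middle of underside; x along the length, z up; half a turn makes no difference.

How it is judged:
By the outcome, as a careful person would: the job done as asked, in the order asked, and still so for the second after the job is handed in, with the robot touching nothing.
It also fails if it takes over 48 s, if anything falls off the work surface, if the arm or the gripper's body presses on something with over 40 N, if the wrist force passes 120 N, or if a joint passes its speed limit or range.

## Working session

There is one attempt and no reset: what is moved stays moved. The work goes in short steps, Python scripts to look and compute and a tool call to move; the robot and the scene stay as the last step left them, time stands still between calls to the robot, and variables do not carry over. Pictures are saved under pics/ and viewed, at most 10 in all, crops included, and the job is handed in when it is done.

```bash
mkdir -p pics; ls
```

Run:
```python
from rig import env, status, get_image, close_job
import cv2
for n in("top","scene"):
    d=get_image(n); cv2.imwrite(f"pics/{n}0.png",d["pixels"][:,:,::-1]); print(n,d["K"],d["extrinsics"])
print(status.observe())
```

```text
pics
rig.py
top [[366.07926821   0.         325.8440508 ]
 [  0.         366.07926821 198.47028317]
 [  0.           0.           1.        ]] [[ 0.01823111 -0.9991335  -0.03741498  0.19671149]
 [-0.9823875  -0.01094031 -0.1865345   0.51592652]
 [ 0.18596353  0.04015674 -0.98173571  0.79538822]
 [ 0.          0.          0.          1.        ]]
scene [[427.40475235   0.         324.37173063]
 [  0.         427.40475235 201.33744143]
 [  0.           0.           1.        ]] [[-0.7973292  -0.60334785  0.01541186  0.51672109]
 [-0.29377095  0.36566112 -0.88317075  0.12789352]
 [ 0.52722365 -0.70870538 -0.46879836  0.91547361]
 [ 0.          0.          0.          1.        ]]
{'time_s': 0.1, 'q': array([-7.79388414e+01,  2.18378508e+01,  7.43791478e+01,  1.06524676e-03,
        8.38581389e+01, -1.23357117e+01]), 'qvel': array([-0.05553476, -0.04388916, -0.14005925, -0.0584137 , -0.08093085,
       -0.03959882]), 'joint_efforts': array([ 4.56314738e-03, -4.49214149e+01, -2.31657600e+01, -1.08924128e-04,
        3.67150802e-03, -1.72922165e-05]), 'position': array([ 0.22713038, -0.50064183,  0.24177419]), 'tool_rot': array([[ 9.10707089e-01,  4.13052698e-01, -2.55946561e-04],
       [ 4.13052670e-01, -9.10706230e-01,  1.28631073e-03],
       [ 2.98221990e-04, -1.27717171e-03, -9.99999140e-01]]), 'ft_force': array([ 1.17815465, -0.01720381, -0.56244285]), 'wrist_torque': array([-0.03227012,  0.03333838, -0.00109261]), 'gripper_force': 0.0, 'grip_width': 0.08482093186966733}
```

View pics/top0.png

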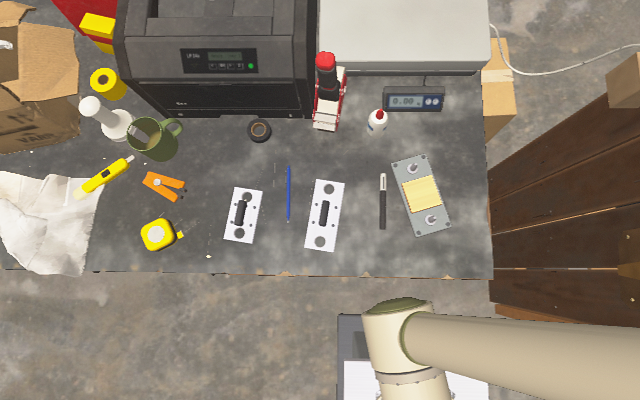

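View pics/scene0.png

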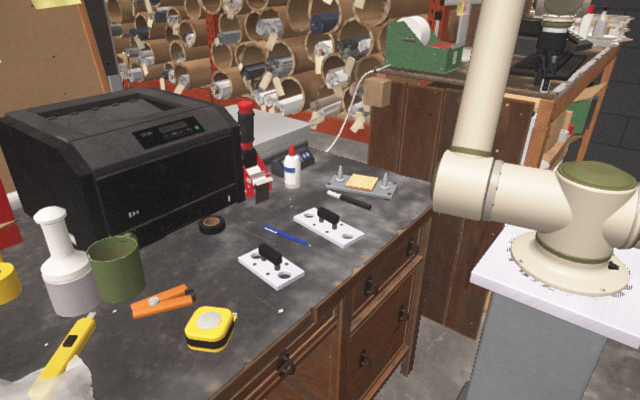

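The top view shows the long plate around (325,215), with holes at about (329,187) and (320,242). The short plate is at (243,215). The press has its plywood at (421,194) and posts at about (412,170) and (432,220). The scene view agrees with this.

Create h.py:
```python
from rig import env, status, get_image, close_job
import numpy as np, cv2
def ray(d,uv,z,fish=False):
    K,E=d["K"],d["extrinsics"]; R,t=E[:3,:3],E[:3,3]
    x=(np.array(uv,float)-K[:2,2])/[K[0,0],K[1,1]]
    if fish:
        r=np.linalg.norm(x); v=np.r_[x/r*np.sin(r),np.cos(r)] if r>1e-9 else np.r_[0,0,1.]
    else: v=np.r_[x,1]
    v=R.T@v; c=-R.T@t
    return (c+v*(z-c[2])/v[2])
def proj(d,p):
    c=d["extrinsics"]@np.r_[p,1]; u=d["K"]@c[:3]; return u[:2]/u[2]
```

Run:
```python
from h import *
d=get_image("top"); im=d["pixels"]; hsv=cv2.cvtColor(im,cv2.COLOR_RGB2HSV)
m=((hsv[...,2]>185)&(hsv[...,1]<40)).astype(np.uint8)
def plate(x0,x1,name):
    mm=np.zeros_like(m); mm[170:262,x0:x1]=m[170:262,x0:x1]
    cs,h=cv2.findContours(mm,cv2.RETR_CCOMP,cv2.CHAIN_APPROX_NONE)
    i=max(range(len(cs)),key=lambda k:cv2.contourArea(cs[k]))
    b=cv2.boxPoints(cv2.minAreaRect(cs[i])); B=np.array([ray(d,p,.01)[:2] for p in b])
    print(name,"rect",b.round(0).tolist(),B.mean(0).round(4),np.linalg.norm(np.roll(B,1,0)-B,axis=1).round(4))
    for k,c in enumerate(cs):
        if h[0][k][3]==i and cv2.contourArea(c)>15:
            M=cv2.moments(c); u=(M["m10"]/M["m00"],M["m01"]/M["m00"]); print("  hole",np.round(u,1),cv2.contourArea(c),ray(d,u,.01)[:2].round(4))
plate(295,360,"long"); plate(215,270,"short")
y=((hsv[...,0]>15)&(hsv[...,0]<35)&(hsv[...,1]>60)&(hsv[...,2]>150)).astype(np.uint8); z=np.zeros_like(y); z[165:225,390:450]=y[165:225,390:450]
cs,_=cv2.findContours(z,0,1); c=max(cs,key=cv2.contourArea); b=cv2.boxPoints(cv2.minAreaRect(c)); B=np.array([ray(d,p,.026)[:2] for p in b])
print("ply",b.round(1).tolist(),B.round(4).tolist(),B.mean(0),np.linalg.norm(np.roll(B,1,0)-B,axis=1))
a=cv2.resize(im[140:260,210:460][:, :],None,fx=3,fy=3,interpolation=cv2.INTER_CUBIC); cv2.imwrite("pics/c1.png",a[:,:,::-1])
```

```text
long rect [[303.0, 247.0], [315.0, 178.0], [345.0, 183.0], [333.0, 252.0]] [0.4815 0.2093] [0.0719 0.1705 0.0744 0.1695]
  hole [319.6 241.3] 106.5 [0.4171 0.2189]
  hole [323.8 212.9] 223.5 [0.4856 0.2103]
  hole [328.6 188.6] 100.0 [0.5456 0.1998]
short rect [[223.0, 238.0], [234.0, 185.0], [262.0, 191.0], [251.0, 244.0]] [0.4797 0.4083] [0.071  0.1319 0.073  0.131 ]
  hole [239.  232.8] 107.5 [0.4345 0.4142]
  hole [241.2 208.7] 377.0 [0.4932 0.4123]
ply [[401.3999938964844, 183.1999969482422], [431.70001220703125, 173.10000610351562], [441.70001220703125, 203.10000610351562], [411.3999938964844, 213.1999969482422]] [[0.5571, 0.0254], [0.5826, -0.0471], [0.5099, -0.0678], [0.485, 0.0035]] [ 0.53363423 -0.02147834] [0.07536569 0.07685898 0.07558604 0.07559382]
```

View pics/c1.png

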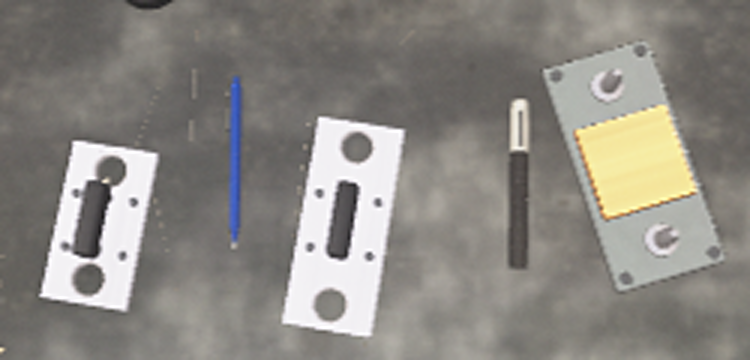

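The hole spacing on the long plate comes out at 129.9 mm, so it is the right plate. Its centre is (0.481, 0.209) with yaw -8.5°. The press seat is at (0.534, -0.021) with yaw about 16.4°. I'll turn first, then travel.

The manual's scale: shifts go in shares of 60 cm and turns go in shares of 4 rad. Converting my numbers, -0.0462 m / 0.6 = -0.077, 0.0092 m / 0.6 = 0.0153, 8.2 degrees / 229.1831 = 0.0358.

Request:
run_rows(
  ticks=[
    [[0,0,0,0.0358,0.085],[0,0,0,0.0358,0.085],[0,0,0,0.0358,0.085],[0,0,0,0.0358,0.085],[0.0153,-0.077,0.0092,0,0.085],[0.0153,-0.077,0.0092,0,0.085],[0.0153,-0.077,0.0092,0,0.085],[0.0153,-0.077,0.0092,0,0.085],[0.0153,-0.077,0.0092,0,0.085],[0.0153,-0.077,0.0092,0,0.085]],
  ],
  squeeze=60,
)

```text
time_s: 1.15
position: [0.3224, -0.2329, 0.2091]
tool_rot: [[0.989, -0.147, 0.0], [-0.147, -0.989, 0.0], [0.0, -0.0, -1.0]]
ft_force: [0.0, 0.1, -0.4]
grip_width: 0.0851
gripper_force: 0.0
```

Request:
run_rows(
  ticks=[
    [[0.0153,-0.077,0.0092,0,0.085],[0.0153,-0.077,0.0092,0,0.085],[0.0153,-0.077,0.0092,0,0.085],[0.0153,-0.077,0.0092,0,0.085],[0.0153,-0.077,0.0092,0,0.085],[0.0153,-0.077,0.0092,0,0.085],[0.0153,-0.077,0.0092,0,0.085],[0.0153,-0.077,0.0092,0,0.085],[0.0153,-0.077,0.0092,0,0.085],[0.0153,-0.077,0.0092,0,0.085]],
  ],
)

```text
time_s: 2.15
position: [0.481, 0.211, 0.154]
tool_rot: [[0.989, -0.146, -0.0], [-0.146, -0.989, -0.0], [-0.0, 0.0, -1.0]]
ft_force: [0.3, -1.2, 1.1]
grip_width: 0.085
gripper_force: 0.0
```

Request:
run_rows(
  ticks=[
    [[0,0,0,0,0.085],[0,0,0,0,0.085],[0,0,0,0,0.085]],
  ],
)

```text
time_s: 2.45
position: [0.4805, 0.2081, 0.1543]
tool_rot: [[0.989, -0.147, -0.0], [-0.147, -0.989, -0.0], [-0.0, 0.0, -1.0]]
ft_force: [-0.1, 0.4, 0.5]
grip_width: 0.0846
gripper_force: 0.0
```

Run:
```python
from h import *
d=get_image("wrist"); cv2.imwrite("pics/w1.png",d["pixels"][:,:,::-1]); print(d["K"],d["extrinsics"].round(4))
o=status.observe(); T=np.array([.4814,.2093,.030]); print(o["tool_rot"].T@(T-o["position"]), np.degrees(np.arctan2(o["tool_rot"][1,0],o["tool_rot"][0,0])))
```

```text
[[309.70691629   0.         320.50048044]
 [  0.         309.70691629 193.67036614]
 [  0.           0.           1.        ]] [[-1.469e-01 -9.892e-01  1.000e-04  2.766e-01]
 [-9.495e-01  1.410e-01  2.803e-01  4.147e-01]
 [-2.773e-01  4.110e-02 -9.599e-01  4.188e-01]
 [ 0.000e+00  0.000e+00  0.000e+00  1.000e+00]]
[ 0.0005768  -0.00156731  0.1245005 ] -8.478091030165519
```

View pics/w1.png

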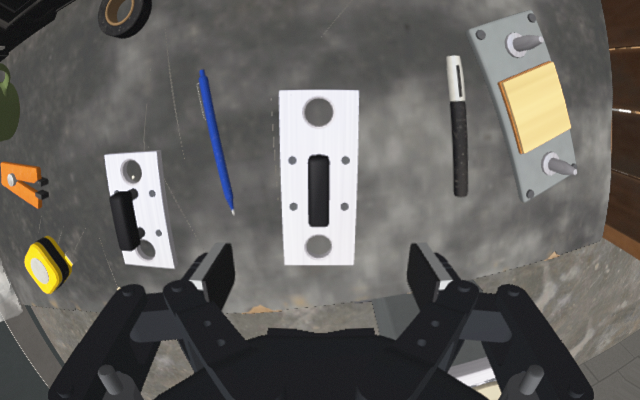

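The wrist view shows the long plate square under the jaws, with holes at about (318,111) and (318,245). The press is at the upper right.

Run:
```python
from h import *
d=get_image("wrist"); im=d["pixels"]; g=cv2.cvtColor(im,cv2.COLOR_RGB2GRAY)
m=(g>195).astype(np.uint8); z=np.zeros_like(m); z[80:275,270:370]=m[80:275,270:370]
cs,h=cv2.findContours(z,cv2.RETR_CCOMP,cv2.CHAIN_APPROX_NONE); i=max(range(len(cs)),key=lambda k:cv2.contourArea(cs[k]))
P=[]
for k,c in enumerate(cs):
    if h[0][k][3]==i and cv2.contourArea(c)>300:
        # outline cast to plate top, circle centre there
        (x,y),r=cv2.minEnclosingCircle(np.float32([1000*ray(d,p[0],.01,True)[:2] for p in c])); print(cv2.contourArea(c),x,y,r); 
        P.append((x,y,r))
P=np.array([p for p in P if p[2]<18])[:, :2]/1000
v=P[np.argmax(P[:,0])]-P[np.argmin(P[:,0])]; C=P.mean(0)
print(C,np.linalg.norm(v),np.degrees(np.arctan2(v[1],v[0])))
hs=cv2.cvtColor(im,cv2.COLOR_RGB2HSV); y=((hs[...,0]>15)&(hs[...,0]<35)&(hs[...,1]>50)&(hs[...,2]>220)).astype(np.uint8); z=np.zeros_like(y); z[50:170,490:580]=y[50:170,490:580]
c=max(cv2.findContours(z,0,1)[0],key=cv2.contourArea)
Q=np.float32([1000*ray(d,p[0],.026,True)[:2] for p in c]); print("ply",cv2.minAreaRect(Q))
o=status.observe(); T=np.r_[C,.030]; print(o["tool_rot"].T@(T-o["position"]))
```

```text
551.0 417.8379821777344 220.2186279296875 14.539173126220703
1662.0 472.8993225097656 211.1569366455078 36.697471618652344
780.5 545.4488525390625 201.26634216308594 14.585283279418945
[0.48164342 0.21074249] 0.12901055526643787 -8.447604699340678
ply ((533.0382080078125, -19.97616195678711), (73.60334014892578, 73.572998046875), 17.50439453125)
[ 0.00046253 -0.00305703  0.12457508]
```

Both views agree to 1.5 mm, so I'll descend and grasp.

To row units: 0.03 m / 0.6 = 0.05, 0.0005 m / 0.6 = 0.0008.

Request:
run_rows(
  ticks=[
    [[0.0008,-0.0037,0.05,0,0.085],[0,0,0.05,0,0.085],[0,0,0.05,0,0.085],[0,0,0.0333,0,0.085],[0,0,0.0242,0,0.085],[0,0,0,0,0.085],[0,0,0,0,0.01],[0,0,0,0,0.01],[0,0,0,0,0.01],[0,0,0,0,0.01]],
  ],
  squeeze=80,
)

```text
time_s: 3.55
position: [0.4819, 0.211, 0.0305]
tool_rot: [[0.989, -0.146, 0.001], [-0.146, -0.989, 0.0], [0.001, -0.0, -1.0]]
ft_force: [-0.3, 0.2, -0.1]
grip_width: 0.0276
gripper_force: 0.0
```

Request:
run_rows(
  ticks=[
    [[0,0,0,0,0.01],[0,0,0,0,0.01],[0,0,0,0,0.01],[0,0,0,0,0.01],[0,0,0,0,0.01],[0,0,0,0,0.01]],
  ],
)

```text
time_s: 4.15
position: [0.4819, 0.211, 0.0305]
tool_rot: [[0.989, -0.146, 0.001], [-0.146, -0.989, 0.0], [0.001, -0.0, -1.0]]
ft_force: [-1.2, -1.4, 6.1]
grip_width: 0.0166
gripper_force: 79.2
```

To row units: -0.03 m / 0.6 = -0.05, -0.02 m / 0.6 = -0.0333, -8.4 degrees / 229.1831 = -0.0367.

Request:
run_rows(
  ticks=[
    [[0,0,-0.0333,0,0.01],[0,0,-0.05,0,0.01],[0,0,-0.05,0,0.01],[0,0,-0.05,0,0.01],[0,0,0,-0.0367,0.01],[0,0,0,-0.0367,0.01],[0,0,0,-0.0367,0.01],[0,0,0,0,0.01],[0,0,0,0,0.01]],
  ],
)

```text
time_s: 5.05
position: [0.4814, 0.211, 0.1396]
tool_rot: [[0.958, 0.285, -0.001], [0.285, -0.958, -0.0], [-0.001, -0.0, -1.0]]
ft_force: [0.3, 0.8, -2.6]
grip_width: 0.0167
gripper_force: 78.5
```

Run:
```python
from h import *
o=status.observe(); print(o["tool_rot"].T@(np.array([.5335,-.021,.14])-o["position"]), np.degrees(np.arctan2(o["tool_rot"][1,0],o["tool_rot"][0,0])))
```

```text
[-0.01623762  0.23719307 -0.00039185] 16.57352735239182
```

To row units: 0.03 m / 0.6 = 0.05, 0.015 m / 0.6 = 0.025.

Request:
run_rows(
  ticks=[
    [[-0.0017,0.025,0,0,0.01],[-0.0033,0.05,0,0,0.01],[-0.0033,0.05,0,0,0.01],[-0.0033,0.05,0,0,0.01],[-0.0033,0.05,0,0,0.01],[-0.0033,0.05,0,0,0.01],[-0.0033,0.05,0,0,0.01],[-0.0033,0.05,0,0,0.01],[-0.002,0.0203,0,0,0.01],[0,0,0,0,0.01]],
  ],
)

```text
time_s: 6.05
position: [0.5348, -0.0225, 0.1396]
tool_rot: [[0.958, 0.285, -0.0], [0.285, -0.958, -0.0], [-0.0, 0.0, -1.0]]
ft_force: [0.2, 0.9, -3.0]
grip_width: 0.0166
gripper_force: 78.7
```

Request:
run_rows(
  ticks=[
    [[0,0,0,0,0.01],[0,0,0,0,0.01]],
  ],
)

```text
time_s: 6.25
position: [0.5343, -0.0198, 0.1398]
tool_rot: [[0.957, 0.29, -0.0], [0.29, -0.957, 0.0], [-0.0, -0.0, -1.0]]
ft_force: [-0.6, 1.1, -3.1]
grip_width: 0.0162
gripper_force: 78.7
```

Run:
```python
from h import *
for n in("top","wrist"):
    d=get_image(n); im=d["pixels"]; cv2.imwrite(f"pics/{n}2.png",im[:,:,::-1] if n=="wrist" else cv2.resize(im[100:280,300:520],None,fx=3,fy=3,interpolation=cv2.INTER_CUBIC)[:,:,::-1])
o=status.observe(); print(o["position"],o["tool_rot"],o["ft_force"])
```

```text
[ 0.53444959 -0.01984148  0.1398706 ] [[ 9.57036222e-01  2.89968362e-01 -1.36842911e-04]
 [ 2.89968382e-01 -9.57036212e-01  1.61739241e-04]
 [-8.40643587e-05 -1.94470430e-04 -9.99999978e-01]] [ 0.3878817  -0.13427568 -2.64148035]
```

View pics/top2.png

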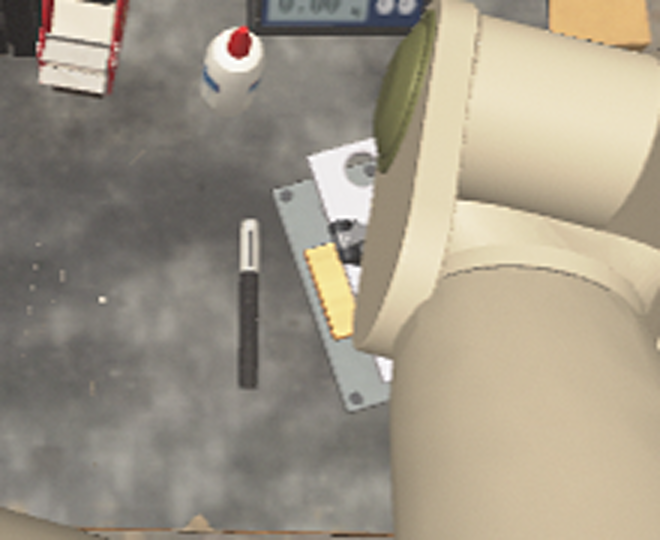

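View pics/wrist2.png

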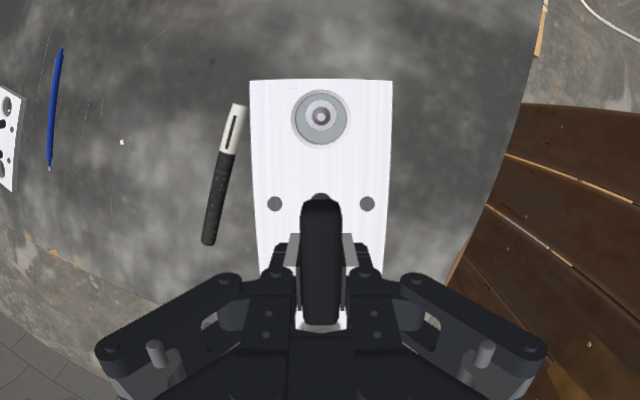

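The wrist view shows a post straight below the front hole, at about (321,117), with the post's steel tip at about (321,116). The top view is mostly hidden by the arm. I'll measure the offset.

Run:
```python
from h import *
d=get_image("wrist"); im=d["pixels"]; g=cv2.cvtColor(im,cv2.COLOR_RGB2GRAY)
o=status.observe(); R=o["tool_rot"]; p=o["position"]
top=p[2]-.0305+.01
m=(g>212).astype(np.uint8); z=np.zeros_like(m); z[70:160,245:400]=m[70:160,245:400]
cs,h=cv2.findContours(z,cv2.RETR_CCOMP,cv2.CHAIN_APPROX_NONE); 
for k,c in enumerate(cs):
    if cv2.contourArea(c)>1000:
        q=np.float32([1000*ray(d,a[0],top,True)[:2] for a in c]); (x,y),r=cv2.minEnclosingCircle(q); e=cv2.fitEllipse(q)
        print("hole?",h[0][k][3],cv2.contourArea(c),c.reshape(-1,2).mean(0),x,y,r,"rel tool",(R.T@(np.r_[x/1000,y/1000,top]-p)).round(4)[:2])
P=g[90:145,290:352]; print(P[::3,::2]); cv2.imwrite("pics/post.png",cv2.resize(im[85:150,285:357],None,fx=8,fy=8,interpolation=cv2.INTER_CUBIC)[:,:,::-1])
# expected tip and foot pixels
def fp(w):
    c=(d["extrinsics"]@np.r_[w,1])[:3]; r=np.hypot(c[0],c[1]); t=np.arctan2(r,c[2]); return d["K"][:2,2]+d["K"][0,0]*t*c[:2]/r
for zz in(.06,.042,.021): print(zz,fp([.5335+.065*np.cos(.2915),-.021+.065*np.sin(.2915),zz]))
```

```text
hole? -1 11061.0 [320.50460829 119.21428571] 595.8016967773438 -0.8519793152809143 39.73381042480469 rel tool [ 0.0642 -0.0005]
hole? 2 2622.0 [318.69642857 117.5952381 ] 596.2066040039062 -0.18197059631347656 14.851958274841309 rel tool [ 0.0648 -0.001 ]
[[238 239 239 239 239 239 239 240 242 240 236 209 186 184 182 187 187 189
  191 201 229 239 241 240 238 239 238 238 240 239 239]
 [237 239 239 238 239 239 239 232 186 171 173 176 177 153 152 148 143 160
  168 186 193 194 199 219 239 240 238 238 240 239 239]
 [238 240 240 239 240 229 180 171 165 151 148 158 165 165 166 165 166 166
  165 165 156 153 173 197 200 223 237 238 240 239 240]
 [238 239 240 240 206 168 166 146 150 167 166 167 166 162 172 179 176 163
  164 164 165 167 164 148 180 205 206 231 240 239 239]
 [238 239 239 189 169 160 142 166 166 167 166 186 211 209 205 208 203 209
  206 194 163 165 167 166 166 137 208 214 232 239 240]
 [238 238 185 172 154 151 164 163 163 171 209 211 209 204 207 203 209 207
  199 198 205 186 166 165 166 165 155 215 216 233 240]
 [239 226 173 167 141 166 163 162 170 213 210 209 204 160 134 129 121 
[... 1008 characters left out ...]
163 164 162 163 162 165 166
  167 168 167 168 165 166 166 165 162 233 232 236 240]
 [239 241 234 204 200 173 129 165 165 164 164 165 164 164 165 166 167 167
  167 167 166 166 165 165 160 171 229 234 235 240 240]
 [240 240 241 241 214 205 200 143 143 166 165 164 165 164 164 165 166 167
  166 166 164 165 162 163 204 231 233 236 241 240 240]
 [240 241 241 242 239 225 211 215 193 144 131 146 162 163 164 164 165 167
  166 164 157 154 197 231 236 235 237 240 241 240 240]
 [241 241 241 242 241 240 239 226 217 218 219 206 184 174 177 165 166 180
  190 210 233 235 235 235 239 242 239 240 241 240 240]]
0.06 [322.57528692 116.0535781 ]
0.042 [322.41822456 115.25084103]
0.021 [322.26342887 114.46009142]
```

View pics/post.png

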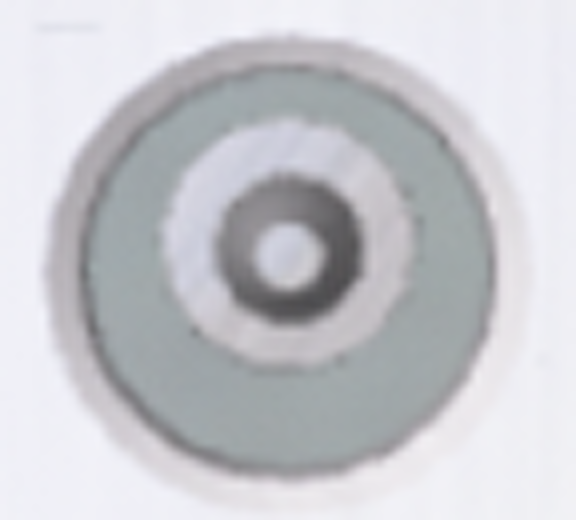

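The crop puts the tip at pixel (321.1,117.0) and the hole's rim centre at about (321.0,119.4).

Run:
```python
from h import *
d=get_image("wrist"); o=status.observe(); R=o["tool_rot"]; p=o["position"]; top=p[2]-.0205
t=ray(d,(321.1,117),.06,True); c=ray(d,(321,119.4),top,True)
print(t,c,(R.T@(t-c)).round(4)); ax=np.array([np.cos(np.radians(16.8)),np.sin(np.radians(16.8))])
print("seat est",t[:2]-.065*ax,"hole rel",(R.T@(c-p)).round(4), "yaw",np.degrees(np.arctan2(R[1,0],R[0,0])))
```

```text
[ 0.59491681 -0.0016743   0.06      ] [ 0.59579311 -0.00124753  0.1194063 ] [-0.001   0.0002  0.0594]
seat est [ 0.53269105 -0.02046136] hole rel [ 0.0641 -0.0003  0.0205] yaw 16.849356458773702
```

The offset is only -1 mm along x. I'll lower onto the posts gently.

To row units: 0.015 m / 0.6 = 0.025, 0.01 m / 0.6 = 0.0167.

Request:
run_rows(
  ticks=[
    [[-0.0017,0,0.025,0,0.01],[0,0,0.025,0,0.01],[0,0,0.025,0,0.01],[0,0,0.0167,0,0.01],[0,0,0.0133,0,0.01],[0,0,0.01,0,0.01],[0,0,0.0083,0,0.01],[0,0,0,0,0.01],[0,0,0,0,0.01]],
  ],
)

```text
time_s: 7.35
position: [0.5339, -0.0211, 0.0661]
tool_rot: [[0.957, 0.289, 0.0], [0.289, -0.957, -0.0], [0.0, 0.0, -1.0]]
ft_force: [0.2, -0.2, -3.2]
grip_width: 0.0167
gripper_force: 78.7
```

Run:
```python
from h import *
d=get_image("wrist"); cv2.imwrite("pics/w4.png",d["pixels"][:,:,::-1]); print(status.observe()["position"],status.observe()["ft_force"])
```

```text
[ 0.53392651 -0.02114022  0.06619424] [-0.47314179  0.18939898 -3.00592937]
```

View pics/w4.png

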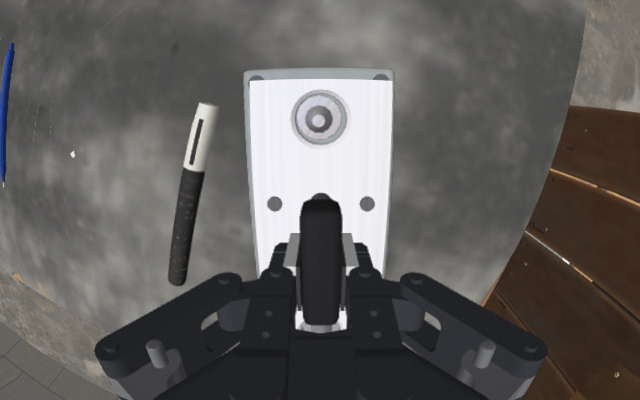

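The wrist view shows the post inside the hole at about (319,118), centred, and no contact force. I'll lower the last 10 mm.

To row units: 0.003 m / 0.6 = 0.005, 0.002 m / 0.6 = 0.0033.

Request:
run_rows(
  ticks=[
    [[0,0,0.005,0,0.01],[0,0,0.005,0,0.01],[0,0,0.0033,0,0.01],[0,0,0.0017,0,0.01],[0,0,0,0,0.01],[0,0,0,0,0.01]],
  ],
)

```text
time_s: 8.0
position: [0.5338, -0.0211, 0.0568]
tool_rot: [[0.957, 0.289, 0.0], [0.289, -0.957, -0.0], [0.0, 0.0, -1.0]]
ft_force: [0.8, 0.2, -2.4]
grip_width: 0.0165
gripper_force: 78.9
```

To row units: 0.0005 m / 0.6 = 0.0008, 0.0003 m / 0.6 = 0.0005.

Request:
run_rows(
  ticks=[
    [[0,0,0.0008,0,0.01],[0,0,0.0008,0,0.01],[0,0,0.0005,0,0.01],[0,0,0,0,0.01],[0,0,0,0,0.01]],
  ],
)

```text
time_s: 8.5
position: [0.5338, -0.0211, 0.0566]
tool_rot: [[0.957, 0.289, 0.001], [0.289, -0.957, -0.0], [0.001, 0.001, -1.0]]
ft_force: [-4.0, 0.1, 8.3]
grip_width: 0.0165
gripper_force: 80.3
```

Contact: the plate is resting on the plywood at the expected height. I'll release it and retreat straight up.

To row units: -0.04 m / 0.6 = -0.0667, -0.03 m / 0.6 = -0.05.

Request:
run_rows(
  ticks=[
    [[0,0,0,0,0.03],[0,0,0,0,0.05],[0,0,0,0,0.06],[0,0,0,0,0.06],[0,0,0,0,0.06],[0,0,-0.0167,0,0.06],[0,0,-0.0333,0,0.06],[0,0,-0.05,0,0.06],[0,0,-0.0667,0,0.06],[0,0,-0.0667,0,0.06]],
  ],
)

```text
time_s: 9.5
position: [0.5334, -0.021, 0.1976]
tool_rot: [[0.957, 0.289, -0.0], [0.289, -0.957, 0.0], [-0.0, -0.0, -1.0]]
ft_force: [0.9, -0.3, -0.0]
grip_width: 0.0594
gripper_force: 0.0
```

Request:
run_rows(
  ticks=[
    [[-0.0333,-0.0667,0,0,0.06],[-0.0333,-0.0667,0,0,0.06],[-0.0333,-0.0667,0,0,0.06],[0,-0.0667,0,0,0.06],[0,0,0,0,0.06],[0,0,0,0,0.06]],
  ],
)

```text
time_s: 10.1
position: [0.43, 0.1152, 0.1963]
tool_rot: [[0.957, 0.291, 0.001], [0.291, -0.957, -0.0], [0.001, 0.001, -1.0]]
ft_force: [-0.3, 0.5, -0.1]
grip_width: 0.06
gripper_force: 0.0
```

Run:
```python
from h import *
a=get_image("wrist")["pixels"]; d=get_image("scene"); im=d["pixels"]
s=cv2.resize(im[150:220,300:440],(640,320),interpolation=cv2.INTER_CUBIC)
cv2.imwrite("pics/end.png",np.vstack([cv2.resize(a,(440,275)),cv2.resize(s,(440,220))])[:,:,::-1])
```

```text
(no output)
```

View pics/end.png

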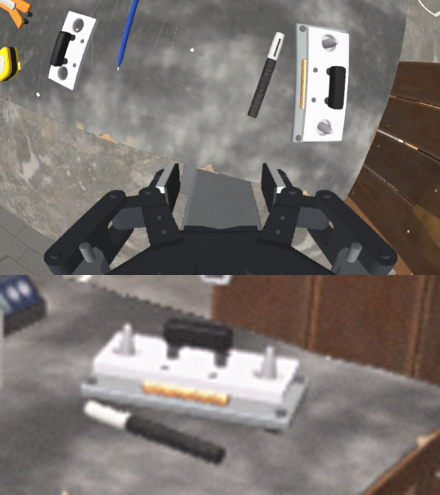

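The long plate lies flat on the plywood, with both posts standing through its holes. The short plate has not been touched, and the arm is clear of everything.

```bash
python3 -c "
from rig import env, status, get_image, close_job
print(close_job())"
```

```text
the job is handed in; nothing more can be done
None
```

The long plate is over both posts, lying flat on the plywood and released; the short plate was not touched, and the job was handed in at about 10 s on the robot's clock.

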